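Tighten a bearing lock ring with the matching pin spanner

TASK

Take the red-handled pin spanner, the one whose two prongs are as far apart as the ring's holes, and seat both prongs fully in the two holes of the lock ring on the blue bearing housing before turning it. Then turn the ring clockwise (seen from above) with it until the ring's yellow mark lines up with the yellow mark on the housing. Let go and leave the spanner seated in the ring; leave the green-handled spanner undisturbed in its stand.

Things in the scene. Friction and masses are not known exactly. Their poses are not given: they have to be found in the camera images.
- wide_spanner: Red-handled pin spanner, prongs down, loose in a 30 mm tall stand. Origin: centre of the crossbar's underside (on the stand's top); z up, x along the 120 x 26 x 14 mm crossbar; half-turn symmetric. Grip the red block on it, 60 (x) x 22 (y) mm, z 14 to 64, across y at z = 42. Tapered 10 mm prongs at x = +45 and -45 reach 14 mm below the origin. About 0.35 kg.
- ring_top (a point): Centre of the top of the silvery lock ring (130 mm across, 16 thick, top 66 mm above the bench, on a blue housing 190 mm across); turns with it. z up, y to the ring's yellow mark. Two 18 mm through holes at x = +45 and -45: the seated spanner has its origin here, x along this x either way. Prongs have 4 mm play all round, so the ring trails a turning spanner by about 0.1 rad.
- lock_ring (a joint): Ring angle in rad, growing clockwise seen from above. At 1.2 the ring's yellow mark meets the yellow mark on the housing's top rim. Starts between 0 and 0.5; stiff (friction about 0.25 N m, no spring), stays where left, no stop at the mark.
- narrow_spanner: Green-handled pin spanner in its own stand: same kind, origin and axes as the red one, but prongs only 56 mm apart and crossbar 86 mm: does not fit the ring. To be left alone.
Things that resemble listed ones, but are neither listed nor needed, are in the scene too. There is more than one size of the wide_spanner; the job needs the smallest.

How it is judged (in metres and radians):
On the way:
1. both prongs of the red-handled spanner are seated in the ring's holes (crossbar down on the ring) before the ring has been turned (joint still below 0.65) (horizontal distance between wide_spanner and ring_top below 0.01 m and z of wide_spanner in the frame of ring_top between -0.005 and 0.005 m and angle between wide_spanner's own z axis and vertical below 0.15 rad and angle between the x axis of wide_spanner and the x axis of ring_top, either way round below 0.25 rad and value of joint lock_ring below 0.65 rad), for 0.1 s.
At the end, for the whole second after the job is handed in: Ring at rest with its mark at the housing's mark (joint 1.2, within 0.22 rad); the red spanner, let go, still seated in it: origin within 10 mm sideways and 5 mm in height of the centre of its top, upright within 0.15 rad, crossbar along the holes within 0.25 rad (horizontal distance between wide_spanner and ring_top below 0.01 m and z of wide_spanner in the frame of ring_top between -0.005 and 0.005 m and angle between wide_spanner's own z axis and vertical below 0.15 rad and angle between the x axis of wide_spanner and the x axis of ring_top, either way round below 0.25 rad and value of joint lock_ring between 0.98 and 1.42 rad and velocity of joint lock_ring between -0.05 and 0.05 rad/s and linear speed of wide_spanner below 0.02 m/s); the robot touches nothing.
It fails at once if the green-handled spanner is moved by more than 20 mm (distance of narrow_spanner from where it was at the start of the episode above 0.02 m).
It also fails if it takes over 51 s, if anything falls off the work surface, if the arm or the gripper's body presses on something with over 40 N, if the wrist force passes 120 N, or if a joint passes its speed limit or range.

ROBOT

A 6-joint arm with a two-finger parallel gripper is mounted at the origin on the work surface. World frame = base frame: x ahead of the robot, y to its left, z up, the work surface at z = 0. Lengths are in mm, angles in rad, forces in N, time in s.
With the tool pointing down it reaches from about 375 to 975 mm from the base axis. Payload 3.8 kg.
Tool frame: the origin (TCP) lies at the very end of the fingers, on their centre line; the grasp point (between the pads) lies 19 mm behind it; z points along the fingers, y is the line along which they close (so a half turn about z gives the same grasp; the last joint's range is limited). The gripper opens to 88 mm and grips with 3 to 60 N. Pads are 18 mm wide; open, the fingers measure 123 mm over their backs; the gripper's body (75 mm by 187 mm) begins 45 mm behind the grasp point.
Start: joints at [-1.386, 0.264, 1.604, -0, 1.274, -0.037], TCP at [148.485, -658.46, 238.706] pointing down, gripper open.
Joint ranges: [-2.63, 2.63], [-0.94, 2.18], [0.31, 2.57], [-1.31, 4.45], [0, 2.66], [-2.55, 2.55]. Speed limits (rad/s): [2.57, 2.57, 3.14, 3.14, 3.14, 3.14].

INTERFACE

Orientations are given as a rotation vector (axis times angle).
In Python, from plant import read_state, imaging, job gives the robot as it stands.
- The arm moves only by the tool arm_command, never from a script. Its argument "targets" is a list that holds one entry, the list of rows, each a list of 6 numbers: the shift along the tool's x, y, z in mm, then the turn, a rotation vector about the tool's x, y, z in degrees. A call has 1 to 20 rows; each row is the pose to reach, as a shift and turn from the pose commanded when the call began, along the tool's axes at that moment; what a row does not reach only later rows make up. A row lasts 1/8 s, in which the tool goes at most 62.5 mm and 10.7 degrees, less where a joint would pass 70% of its speed; a pose out of reach is approached as far as the arm can. A call with a gripper value outside its range is refused whole. "jaw" is the opening, from -1 (shut) to 1 (fully open), set as the call begins (left out, the last holds). The fingers move at their own pace and stop on an object; the grip force is fixed at half the most. Time passes only in rows, so rows that repeat a pose let the fingers close. It gives the time, the measured TCP pose, the force, the opening and the grip force at its end, in the units of the state.
- read_state(): the state, without advancing time (a new reading comes with each control period).
- imaging.capture(name): name is "scene" or "top"; returns the picture (420x560x3 uint8, red, green, blue); there is no depth.
- imaging.calibration(name): a dict with "intrinsics" (3x3 intrinsics, pixels), "rvec" (rotation vector, rad) and "tvec" (3), from world to camera coordinates, as OpenCV has them. Camera axes: x right, y down, z forward; pixel columns grow to the right and rows downward; lengths in mm; the calibration is good to about 2 mm. A picture is of the moment at which its call begins. calibration takes no time and is no camera call.
- job.finish_job(): hands the job in; it is judged then, once.
The state is a dict: "time": time; "qpos": joint angles; "joint_velocities": joint speeds; "joint_efforts": joint torques, N m; "position": TCP position; "orientation": TCP orientation; "ft_force": force on the tool from outside, world axes, zero at the start; "torque": the same for the moment, N m; "width": finger opening in mm; "grip_force": force on a finger pad.
Only numpy, scipy, OpenCV 4.12 (cv2) and the standard library are available. Lean on these libraries where they do the work, as an engineer would, in place of code of your own. Each camera call takes 0.05 s, during which the arm holds its last target. There are 200 camera calls.

## Working session

There is one attempt and no reset: what is moved stays moved. The work goes in short steps, Python scripts to look and compute and a tool call to move; the robot and the scene stay as the last step left them, time stands still between calls to the robot, and variables do not carry over. Pictures are saved under pics/ and viewed, at most 10 in all, crops included, and the job is handed in when it is done.

Besides the shell and the picture viewer there is one more tool, called after ">>>" as name(argument=value, ...), one argument or row to a line, values as JSON. arm_command: Moves the arm, as the interface text tells. Its arguments: {"type":"object","properties":{"targets":{"type":"array","items":{"type":"array","items":{"type":"array","items":{"type":"number"}}}},"jaw":{"type":"number"}},"required":["targets"]}

```bash
mkdir -p pics
python3 - <<'E'
from plant import read_state, imaging
import cv2
for n in("scene","top"):
    im=imaging.capture(n); cv2.imwrite(f"pics/{n}0.png",cv2.cvtColor(im,cv2.COLOR_RGB2BGR))
    c=imaging.calibration(n); print(n,c)
s=read_state(); print(s["time"],s["position"],s["orientation"],s["width"])
E
```

```text
scene {'intrinsics': array([[416.13324194,   0.        , 270.94866165],
       [  0.        , 416.13324194, 202.79324673],
       [  0.        ,   0.        ,   1.        ]]), 'rvec': array([ 0.88978064,  2.6261092 , -0.92994043]), 'tvec': array([ 455.43250534, -231.92545915, 1276.80397012])}
top {'intrinsics': array([[488.85917531,   0.        , 279.29410531],
       [  0.        , 488.85917531, 212.91625962],
       [  0.        ,   0.        ,   1.        ]]), 'rvec': array([ 2.16102503, -2.11097474,  0.12206549]), 'tvec': array([  9.8040573 , 556.12145193, 951.33261628])}
0.1 [ 148.35960294 -657.85311491  237.52601321] [-3.12033401e+00 -3.47457478e-01  2.43887617e-04] 88.19004689570893
```

View pics/scene0.png

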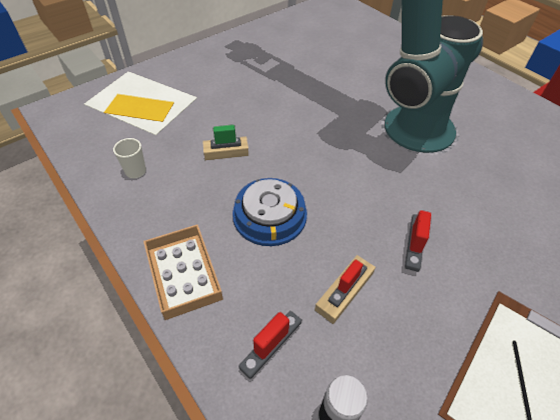

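View pics/top0.png

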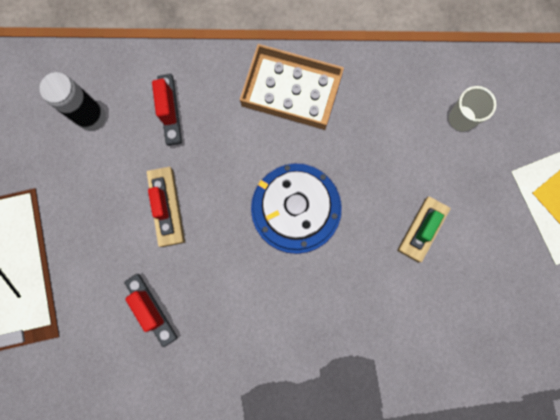

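The scene view shows the red spanner in its stand at about (347,285), the ring at (270,203) and the green spanner at (225,142). In the top view they are at (162,206), (296,205) and (428,228). The other two red ones lie on the bench and are larger. I'll enlarge both views.

Run:
```python
import cv2
def crop(n,o,x,y,w,h,k):
    im=cv2.imread(f"pics/{n}.png")[y:y+h,x:x+w]
    im=cv2.resize(im,None,fx=k,fy=k,interpolation=cv2.INTER_CUBIC)
    for i in range(0,w,10):
        cv2.line(im,(i*k,0),(i*k,8 if i%50 else 16),(0,255,255),1)
        if i%20==0: cv2.putText(im,str(x+i),(i*k,26),0,.4,(0,255,255),1)
    for i in range(0,h,10):
        cv2.line(im,(0,i*k),(8,i*k),(0,255,255),1)
        if i%20==0: cv2.putText(im,str(y+i),(10,i*k+4),0,.4,(0,255,255),1)
    cv2.imwrite(f"pics/{o}.png",im)
crop("top0","topc",140,150,210,110,3) if 0 else crop("top0","topc",145,155,200,100,4)
crop("scene0","scenec",225,170,160,150,4)
```

```text
(no output)
```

View pics/topc.png

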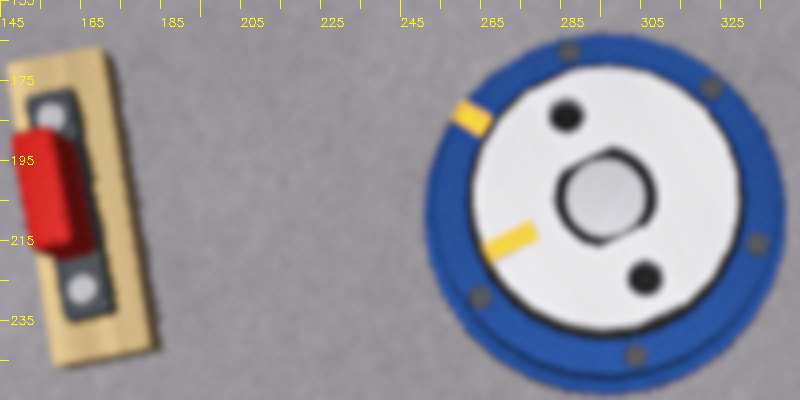

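View pics/scenec.png

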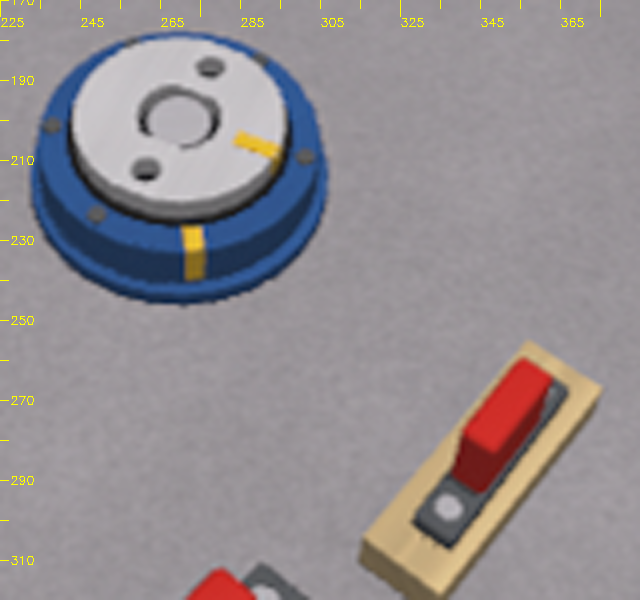

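In the top crop the discs on the crossbar are at (157.5,184.3) and (165.5,227.3) and the block top is centred at about (155.5,202.3). The ring holes are at (286.8,183.8) and (306.3,224.5), the ring mark's outer end at (267,218.7). In the scene crop the near disc is at (337,296.8), the block top centre at (352,271.3), and the holes at (277.5,186.8) and (261.5,212.3).

```bash
cat > h.py <<'E'
import numpy as np,cv2
from plant import imaging
C={n:imaging.calibration(n) for n in("scene","top")}
def ray(n,p):
    c=C[n];R=cv2.Rodrigues(c["rvec"])[0];d=R.T@np.linalg.inv(c["intrinsics"])@[*p,1]
    return -R.T@c["tvec"],d/np.linalg.norm(d)
def onz(n,p,z):
    o,d=ray(n,p);return o+d*(z-o[2])/d[2]
def tri(pt,ps):
    A=[];b=[]
    for n,p in(("top",pt),("scene",ps)):
        o,d=ray(n,p);M=np.eye(3)-np.outer(d,d);A.append(M);b.append(M@o)
    x=np.linalg.lstsq(np.vstack(A),np.hstack(b),rcond=None)[0]
    return x,[round(float(np.linalg.norm(M@x-bb)),1) for M,bb in zip(A,b)]
def T(u,v):return(145+u/4,155+v/4)
def S(u,v):return(225+u/4,170+v/4)
E
python3 - <<'E'
from h import *
from scipy.spatial.transform import Rotation as Ro
from plant import read_state
np.set_printoptions(precision=2,suppress=True)
print("disc",tri(T(82,289),(337,296.75)),tri(T(50,117),S(448,507)))
print("block",tri(T(42,189),S(508,405)))
for a in(T(567,115),T(645,278)):
  for b in(S(210,67),S(146,169)):print("hole",tri(a,b))
def ax(n,p,q,z):
    P,Q=onz(n,p,z),onz(n,q,z);d=Q-P;return (P+Q)/2,np.linalg.norm(d),np.degrees(np.arctan2(d[1],d[0]))
print("discs top",ax("top",T(50,117),T(82,289),44))
print("bar end edges",[onz("top",T(*p),44) for p in((27,99),(74,90),(115,310),(70,321))])
print("holes top",ax("top",T(567,115),T(645,278),66)); print("holes scene",ax("scene",S(210,67),S(146,169),66))
print("blk top",onz("top",T(42,189),94),"scene",onz("scene",S(508,405),94))
print("near disc scene",onz("scene",S(448,507),44))
print("mark",onz("top",T(488,255),66),onz("top",T(537,230),66),"hm",onz("top",T(472,118),50))
print(Ro.from_rotvec(read_state()["orientation"]).as_matrix())
E
```

```text
disc (array([547.85, 260.98, -55.99]), [23.6, 23.6]) (array([609.17, 273.65,  43.16]), [0.1, 0.1])
block (array([564.64, 262.95,  87.37]), [0.1, 0.1])
hole (array([585.1 ,  17.08, 147.75]), [13.1, 13.1])
hole (array([610.77,   9.45,  62.89]), [1.0, 1.0])
hole (array([530.25, -31.12,  62.06]), [0.5, 0.5])
hole (array([553.57, -44.36, -40.97]), [14.6, 14.6])
discs top (array([564.9 , 262.69,  44.  ]), np.float64(90.67701436359204), np.float64(-166.21132559892598))
bar end edges [array([618.07, 285.93,  44.  ]), array([623.26, 261.97,  44.  ]), array([510.6 , 234.54,  44.  ]), array([504.52, 257.03,  44.  ])]
holes top (array([570.5 , -11.34,  66.  ]), np.float64(90.0898577391247), np.float64(-153.54850074662124))
holes scene (array([571.82,  -7.92,  66.  ]), np.float64(89.05553967541243), np.float64(26.805865649275663))
blk top [563.65 260.98  94.  ] scene [568.05 265.12  94.  ]
near disc scene [609.62 273.8   44.  ]
mark [539.85  46.    66.  ] [552.8   22.18  66.  ] hm [611.57  56.96  50.  ]
[[ 0.98  0.22 -0.  ]
 [ 0.22 -0.98  0.  ]
 [ 0.   -0.   -1.  ]]
```

```bash
cat > m.py <<'E'
import numpy as np
from scipy.spatial.transform import Rotation as Ro
np.set_printoptions(precision=1,suppress=True)
def tool(p0,y0,rows):
    """commanded pose p0,yaw y0 (deg), tool down -> rows for targets (x,y,z,yaw)"""
    a=np.radians(y0);X=np.array([np.cos(a),np.sin(a),0]);Y=np.array([np.sin(a),-np.cos(a),0])
    for x,y,z,w in rows:
        d=np.array([x,y,z])-p0;print(np.array([d@X,d@Y,-d[2],0,0,-(w-y0)]))
E
python3 - <<'E'
from m import *
from plant import read_state
s=read_state();R=Ro.from_rotvec(s["orientation"]).as_matrix();y=np.degrees(np.arctan2(R[1,0],R[0,0]));print(y)
tool(np.array([148.485,-658.46,238.706]),y,[(500,-200,238,y),(564.8,262.7,238,13.8),(564.8,262.7,150,13.8),(564.8,262.7,53,13.8)])
E
```

```text
12.707720539539013
[ 443.8 -369.9    0.7    0.     0.    -0. ]
[ 608.8 -807.     0.7    0.     0.    -1.1]
[ 608.8 -807.    88.7    0.     0.    -1.1]
[ 608.8 -807.   185.7    0.     0.    -1.1]
```

>>> arm_command(
  targets=[
    [[45, -37, 1, 0, 0, 0], [90, -74, 1, 0, 0, 0], [134, -111, 1, 0, 0, 0], [178, -148, 1, 0, 0, 0], [222, -185, 1, 0, 0, 0], [266, -222, 1, 0, 0, 0], [311, -259, 1, 0, 0, 0], [355, -296, 1, 0, 0, 0], [400, -333, 1, 0, 0, 0], [444, -370, 1, 0, 0, 0], [464, -425, 1, 0, 0, 0], [484, -480, 1, 0, 0, 0], [504, -535, 1, 0, 0, 0], [525, -590, 1, 0, 0, 0], [546, -645, 1, 0, 0, -1], [567, -700, 1, 0, 0, -1], [588, -755, 1, 0, 0, -1], [609, -807, 1, 0, 0, -1], [609, -807, 40, 0, 0, -1], [609, -807, 40, 0, 0, -1]],
  ],
  jaw=1,
)

```text
time: 2.6
position: [562.0, 262.3, 194.4]
orientation: [3.116, 0.377, -0.013]
ft_force: [-0.6, -0.2, -0.3]
width: 88.0
grip_force: 0.0
```

Run:
```python
from m import *
from plant import read_state
s=read_state();R=Ro.from_rotvec(s["orientation"]).as_matrix();y=np.degrees(np.arctan2(R[1,0],R[0,0]));print(y,s["position"],s["time"],s["qpos"],s["ft_force"])
```

```text
13.790527614968505 [562.  262.3 194.4] 2.6 [ 0.4  0.2  1.8 -0.   1.2  1.7] [-0.6 -0.2 -0.3]
```

>>> arm_command(
  targets=[
    [[0, 0, 40, 0, 0, 0], [0, 0, 80, 0, 0, 0], [0, 0, 110, 0, 0, 0], [0, 0, 125, 0, 0, 0], [0, 0, 125, 0, 0, 0], [0, 0, 125, 0, 0, 0]],
  ],
)

```text
time: 3.35
position: [566.4, 263.0, 75.6]
orientation: [-3.118, -0.374, -0.004]
ft_force: [0.0, -1.0, -0.3]
width: 88.2
grip_force: 0.0
```

Run:
```python
import cv2
from h import *
a=cv2.cvtColor(imaging.capture("scene"),cv2.COLOR_RGB2BGR)[220:345,280:420]
cv2.imwrite("pics/s1.png",cv2.resize(a,None,fx=4,fy=4,interpolation=cv2.INTER_CUBIC))
```

```text
(no output)
```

View pics/s1.png

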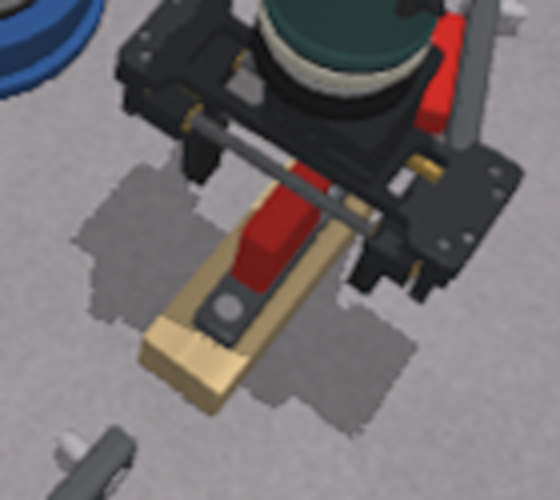

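The gripper straddles the red block with the fingers clear on both sides. I'll go down and grip.

>>> arm_command(
  targets=[
    [[0, 0, 15, 0, 0, 0], [0, 0, 21, 0, 0, 0], [0, 0, 21, 0, 0, 0]],
  ],
)

```text
time: 3.78
position: [564.1, 262.4, 51.5]
orientation: [3.119, 0.375, -0.003]
ft_force: [0.1, 0.0, -0.1]
width: 87.9
grip_force: 0.0
```

>>> arm_command(
  targets=[
    [[0, 0, 0, 0, 0, 0], [0, 0, 0, 0, 0, 0], [0, 0, 0, 0, 0, 0], [0, 0, 0, 0, 0, 0], [0, 0, 0, 0, 0, 0], [0, 0, 0, 0, 0, 0], [0, 0, 0, 0, 0, 0], [0, 0, 0, 0, 0, 0]],
  ],
  jaw=-1,
)

```text
time: 4.78
position: [565.1, 262.6, 52.7]
orientation: [3.119, 0.375, -0.0]
ft_force: [-0.6, -0.9, 0.0]
width: 21.5
grip_force: 30.0
```

Run:
```python
from m import *
tool(np.array([564.8,262.7,52.7]),13.8,[(564.8,262.7,143,13.8),(571.2,-9.7,143,26.6),(571.2,-9.7,115,26.6)])
```

```text
[  0.    0.  -90.3   0.    0.   -0. ]
[-58.8 266.1 -90.3   0.    0.  -12.8]
[-58.8 266.1 -62.3   0.    0.  -12.8]
```

>>> arm_command(
  targets=[
    [[0, 0, -20, 0, 0, 0], [0, 0, -45, 0, 0, 0], [0, 0, -75, 0, 0, 0], [0, 0, -90, 0, 0, 0], [0, 0, -90, 0, 0, 0]],
  ],
)

```text
time: 5.4
position: [566.0, 263.2, 144.6]
orientation: [-3.118, -0.375, -0.005]
ft_force: [-0.5, -0.0, -3.3]
width: 21.7
grip_force: 30.0
```

>>> arm_command(
  targets=[
    [[-7, 30, 0, 0, 0, -1], [-15, 66, 0, 0, 0, -3], [-24, 110, 0, 0, 0, -5], [-34, 155, 0, 0, 0, -7], [-44, 200, 0, 0, 0, -9], [-52, 235, 0, 0, 0, -11], [-57, 257, 0, 0, 0, -12.5], [-59, 266, 0, 0, 0, -12.8], [-59, 266, 15, 0, 0, -12.8], [-59, 266, 28, 0, 0, -12.8], [-59, 266, 28, 0, 0, -12.8], [-59, 266, 28, 0, 0, -12.8]],
  ],
)

```text
time: 6.9
position: [570.6, -9.0, 114.3]
orientation: [-3.057, -0.722, 0.001]
ft_force: [0.6, 0.7, -2.9]
width: 21.8
grip_force: 30.0
```

Run:
```python
import cv2
from h import *
out=[]
for n,(x,y) in(("scene",(200,120)),("top",(235,145))):
    a=cv2.cvtColor(imaging.capture(n),cv2.COLOR_RGB2BGR); cv2.imwrite(f"pics/{n}2.png",a)
    a=cv2.resize(a[y:y+120,x:x+130],None,fx=3,fy=3,interpolation=cv2.INTER_CUBIC)
    for i in range(0,130,10): cv2.line(a,(i*3,0),(i*3,6),(0,255,255),1); cv2.line(a,(0,i*3),(6,i*3),(0,255,255),1)
    out.append(a)
cv2.imwrite("pics/both2.png",np.hstack(out))
from m import *
from plant import read_state
s=read_state();R=Ro.from_rotvec(s["orientation"]).as_matrix();print(R,s["position"],s["qpos"])
```

```text
[[ 0.9  0.4  0. ]
 [ 0.4 -0.9  0. ]
 [ 0.   0.  -1. ]] [571.2  -9.3 115.1] [-0.1  0.2  1.9  0.   1.   1. ]
```

View pics/both2.png

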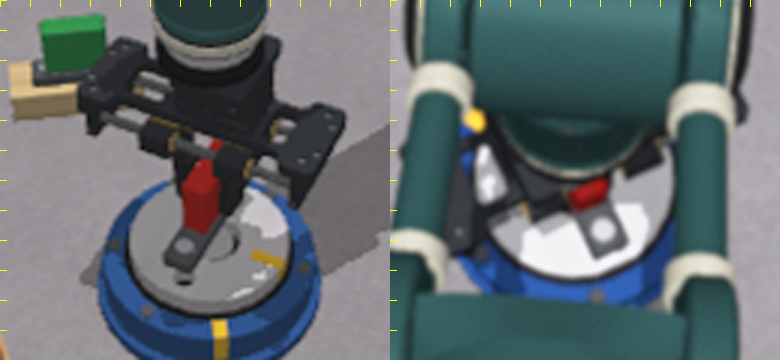

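In the scene half the visible crossbar disc is at (261.3,201.7), directly over its hole; in the top half the other disc is at (306,222). I'll compare both with their holes.

Run:
```python
from h import *
for n,d,h in(("scene",(261.3,201.7),S(146,169)),("top",(306,222),T(645,278))):
    a=onz(n,d,106.3)[:2];b=onz(n,h,66)[:2];print(n,a,b,"move by",b-a)
u=np.array([np.cos(np.radians(26.6)),np.sin(np.radians(26.6))])*45;print(np.array([571.2,-9.7])+u,np.array([571.2,-9.7])-u)
```

```text
scene [611.82685912  12.79235001] [611.56375868  12.16094645] move by [-0.26310045 -0.63140357]
top [530.12347645 -29.7328325 ] [530.17349206 -31.40079283] move by [ 0.05001561 -1.66796033]
[611.43694066  10.44915895] [530.96305934 -29.84915895]
```

>>> arm_command(
  targets=[
    [[0, 1, 3, 0, 0, 0], [0, 1, 7, 0, 0, 0], [0, 1, 11, 0, 0, 0], [0, 1, 15, 0, 0, 0], [0, 1, 18, 0, 0, 0], [0, 1, 20, 0, 0, 0], [0, 1, 20, 0, 0, 0], [0, 1, 20, 0, 0, 0]],
  ],
)

```text
time: 8.0
position: [571.3, -10.6, 94.8]
orientation: [3.058, 0.72, 0.0]
ft_force: [0.1, -0.8, -3.0]
width: 21.7
grip_force: 30.0
```

Force is unchanged with the tips about 8 mm into the holes, so I'll continue to contact.

>>> arm_command(
  targets=[
    [[0, 0, 2, 0, 0, 0], [0, 0, 4, 0, 0, 0], [0, 0, 5, 0, 0, 0], [0, 0, 6, 0, 0, 0], [0, 0, 6.5, 0, 0, 0], [0, 0, 6.5, 0, 0, 0]],
  ],
)

```text
time: 8.75
position: [571.2, -10.6, 88.7]
orientation: [-3.058, -0.72, 0.0]
ft_force: [-2.5, 0.2, 0.9]
width: 22.0
grip_force: 30.0
```

>>> arm_command(
  targets=[
    [[0, 0, 0.5, 0, 0, 0], [0, 0, 1, 0, 0, 0], [0, 0, 1, 0, 0, 0], [0, 0, 1, 0, 0, 0]],
  ],
)

```text
time: 9.25
position: [571.2, -10.6, 88.6]
orientation: [3.058, 0.72, 0.0]
ft_force: [-5.8, -0.4, 8.0]
width: 21.5
grip_force: 30.0
```

Run:
```python
import cv2
from h import *
from plant import read_state
s=read_state();print(s["position"],s["ft_force"],s["torque"],s["qpos"])
a=cv2.cvtColor(imaging.capture("scene"),cv2.COLOR_RGB2BGR)[150:260,210:335]
cv2.imwrite("pics/s3.png",cv2.resize(a,None,fx=5,fy=5,interpolation=cv2.INTER_CUBIC))
```

```text
[571.23794023 -10.59200212  88.61955486] [-5.84720505 -0.40000312  7.98408315] [ 0.07192499  0.92199095 -0.05385167] [-6.21261203e-02  2.09103248e-01  1.96791792e+00 -2.00103940e-05
  9.64562888e-01  1.04600234e+00]
```

View pics/s3.png

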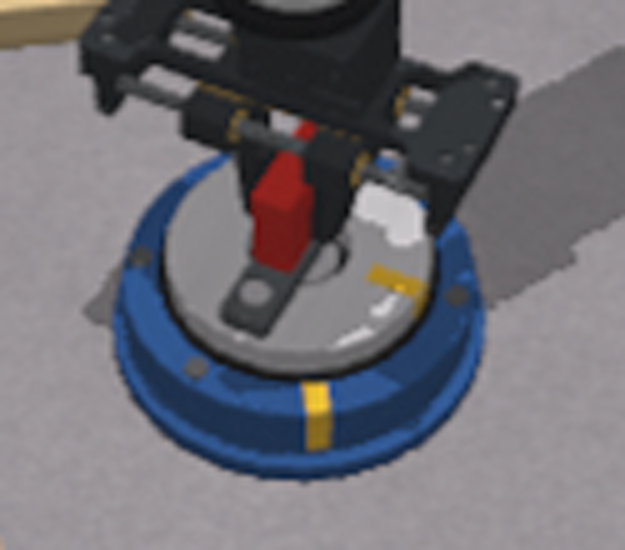

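The spanner is seated: the crossbar lies flat on the ring with the disc at (261,208.6). Now the first part of the turn.

>>> arm_command(
  targets=[
    [[0, 0, -0.5, 0, 0, 2], [0, 0, -0.5, 0, 0, 6], [0, 0, -0.5, 0, 0, 10], [0, 0, -0.5, 0, 0, 15], [0, 0, -0.5, 0, 0, 20], [0, 0, -0.5, 0, 0, 25], [0, 0, -0.5, 0, 0, 30], [0, 0, -0.5, 0, 0, 35], [0, 0, -0.5, 0, 0, 40], [0, 0, -0.5, 0, 0, 45], [0, 0, -0.5, 0, 0, 50], [0, 0, -0.5, 0, 0, 54], [0, 0, -0.5, 0, 0, 56], [0, 0, -0.5, 0, 0, 56], [0, 0, -0.5, 0, 0, 56]],
  ],
)

```text
time: 11.18
position: [572.0, -12.0, 88.7]
orientation: [3.036, -0.799, 0.003]
ft_force: [-2.9, -4.4, 4.8]
width: 21.8
grip_force: 30.0
```

Run:
```python
import cv2
from h import *
from plant import read_state
s=read_state();print(s["position"],s["ft_force"],s["torque"],s["qpos"])
a=cv2.cvtColor(imaging.capture("scene"),cv2.COLOR_RGB2BGR)[150:260,210:335]
cv2.imwrite("pics/s4.png",cv2.resize(a,None,fx=5,fy=5,interpolation=cv2.INTER_CUBIC))
```

```text
[571.9874283  -11.98781816  88.66134431] [-2.87800766 -4.43118421  4.78159627] [-0.71089169  0.43645436  0.12907984] [-0.06306608  0.20944191  1.96741497 -0.00291727  0.96299668  2.02378453]
```

View pics/s4.png

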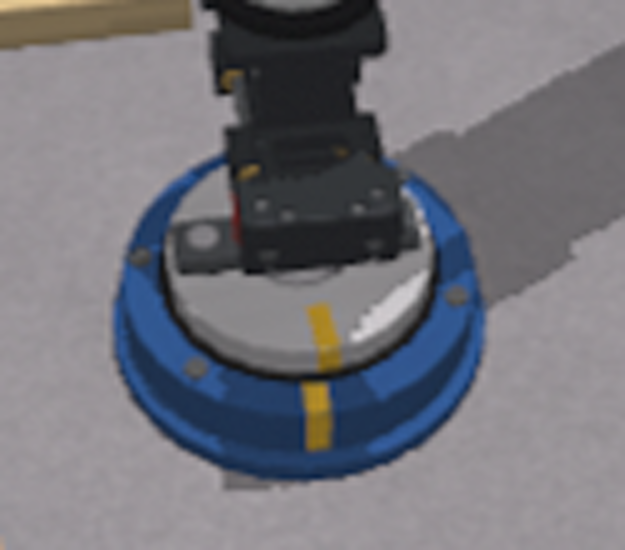

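The ring's mark runs from (273.4,211.6) to (276,219.4) and the housing mark sits at about (272.8,227). Nearly aligned; I'll compute what remains.

Run:
```python
from h import *
f=lambda u,v:(210+u/5,150+v/5)
g=lambda p,c:np.degrees(np.arctan2(*(p-c)[1::-1]))
c=(onz("scene",S(210,67),66)+onz("scene",S(146,169),66))/2;print(c)
for p in((317,308),(328,346)):print("ring",onz("scene",f(*p),66),g(onz("scene",f(*p),66),c))
for p in((314,385),(316,408)):print("housing",onz("scene",f(*p),50),g(onz("scene",f(*p),50),c))
```

```text
[571.82095834  -7.91969368  66.        ]
ring [588.00801477  27.71031523  66.        ] 65.56724394752483
ring [597.65786412  48.5996809   66.        ] 65.43326688031942
housing [609.42769092  53.30499113  50.        ] 58.440034002931704
housing [616.72818277  64.29620204  50.        ] 58.124716946933006
```

>>> arm_command(
  targets=[
    [[0, 0, 0, 0, 0, 3], [0, 0, 0, 0, 0, 6], [0, 0, 0, 0, 0, 7], [0, 0, 0, 0, 0, 7], [0, 0, 0, 0, 0, 7]],
  ],
)

```text
time: 11.85
position: [571.8, -12.2, 88.6]
orientation: [2.982, -0.982, 0.003]
ft_force: [-2.1, -5.5, 4.7]
width: 21.8
grip_force: 30.0
```

>>> arm_command(
  targets=[
    [[0, 0, 0, 0, 0, 0], [0, 0, 0, 0, 0, 0], [0, 0, 0, 0, 0, 0], [0, 0, 0, 0, 0, 0], [0, 0, 0, 0, 0, 0], [0, 0, 0, 0, 0, 0], [0, 0, 0, 0, 0, 0], [0, 0, 0, 0, 0, 0]],
  ],
  jaw=1,
)

```text
time: 12.85
position: [571.2, -10.6, 87.7]
orientation: [-2.984, 0.984, -0.0]
ft_force: [-0.3, 0.4, 0.8]
width: 88.3
grip_force: 0.0
```

Released. Retreating straight up.

>>> arm_command(
  targets=[
    [[0, 0, -10, 0, 0, 0], [0, 0, -30, 0, 0, 0], [0, 0, -60, 0, 0, 0], [0, 0, -90, 0, 0, 0], [0, 0, -120, 0, 0, 0], [0, 0, -150, 0, 0, 0], [0, 0, -150, 0, 0, 0], [0, 0, -150, 0, 0, 0]],
  ],
)

```text
time: 13.85
position: [570.9, -10.5, 237.5]
orientation: [-2.984, 0.984, 0.0]
ft_force: [-0.3, -0.7, -0.2]
width: 87.8
grip_force: 0.0
```

Run:
```python
import cv2
from h import *
from plant import read_state
s=read_state();print(s["position"],s["ft_force"],s["time"])
a=cv2.cvtColor(imaging.capture("scene"),cv2.COLOR_RGB2BGR)[130:260,200:335]
cv2.imwrite("pics/s5.png",cv2.resize(a,None,fx=4,fy=4,interpolation=cv2.INTER_CUBIC))
```

```text
[570.85479824 -10.52523265 237.54661978] [-0.32554519 -0.73852826 -0.21532992] 13.85
```

View pics/s5.png

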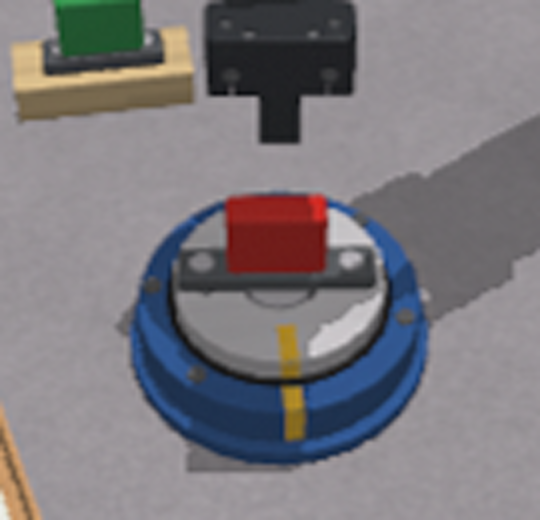

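The ring mark (272,217) and housing mark (273.5,230) line up, the red spanner sits flat in the ring and the gripper is clear of everything. Handing in.

```bash
python3 -c "
from plant import job
print(job.finish_job())"
```

```text
the job is handed in; nothing more can be done
None
```

I seated the red spanner in the lock ring, turned the ring clockwise until the yellow marks lined up, let go, and handed the job in at about 14 s; the last picture showed the spanner seated and the gripper clear, but the hand-in gave no verdict.

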